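# Balance the centrifuge rotor with an adapter from the drying stand

## Robot

A 6-joint arm with a two-finger parallel gripper is mounted at the origin on the work surface. World frame = base frame: x ahead of the robot, y to its left, z up, the work surface at z = 0. Lengths are in m, angles in rad, forces in N, time in s.
With the tool pointing down it reaches from about 0.425 to 0.95 m from the base axis. Payload 14.7 kg.
Tool frame: the origin (TCP) lies midway between the tips of the shut fingers; the grasp point (between the pads) lies 19 mm behind it; z points along the fingers, y is the line along which they close (so a half turn about z gives the same grasp; the last joint's range is limited). The gripper opens to 85 mm and grips with 20 to 120 N. Pads are 22 mm wide; open, the fingers measure 114 mm over their backs; the gripper's body (76 mm by 85 mm) begins 54 mm behind the grasp point. The pads swing forward as they close: fully open they stand 13 mm farther back than shut.
Start: joints at [1.199, 0.48, 1.596, -0, 1.065, -0.047], TCP at [0.207, 0.616, 0.231] pointing down, gripper open.
Joint ranges: [-2.75, 2.75], [-0.82, 2.05], [0.23, 2.67], [-1.56, 4.7], [0.09, 2.69], [-2.92, 2.92]. Speed limits (rad/s): [1.89, 1.89, 2.39, 3.01, 3.01, 3.01].

## Interface

Orientations are given as [roll, pitch, yaw] about the fixed x, y, z axes, in that order (R = Rz(yaw) Ry(pitch) Rx(roll)).
In Python, from bench import robot, eyes, order gives the robot as it stands.
- The arm moves only by the tool play_rows, never from a script. Its argument "commands" is a list that holds one entry, the list of rows, each a list of 7 numbers: the finger opening in cm, from 0 to 8.54, then the shift along the world's x, y, z in cm, then the turn, a rotation vector about the world's x, y, z in degrees. A call has 1 to 8 rows; each row shifts and turns the commanded pose from where the row before left it; what a row does not reach is not made up. A row lasts 1/10 s, in which the tool goes at most 50 mm and 8.59 degrees, less where a joint would pass 70% of its speed; a pose out of reach is approached as far as the arm can. A call is refused whole if a number of a shift passes 5 or a number of a turn 8.59, either way. A call with a gripper value outside its range is refused whole. The fingers move at their own pace and stop on an object; "force" is the grip in N (left out, the last holds). Time passes only in rows, so rows that do not move let the fingers close. It gives the time, the measured TCP pose, the force, the opening and the grip force at its end, in the units of the state.
- robot.read_state(): the state, without advancing time (a new reading comes with each control period).
- eyes.capture(name): name is "scene" or "top" or "wrist"; returns the picture (420x560x3 uint8, blue, green, red); there is no depth.
- eyes.camera_info(name): a dict with "fx", "fy", "cx", "cy" (pixels), "R" (3x3) and "t" (3): a world point X has camera coordinates R X + t. Camera axes: x right, y down, z forward; pixel columns grow to the right and rows downward; lengths in m; the calibration is good to about 2 mm. A picture is of the moment at which its call begins: read the wrist's pose just before it. camera_info takes no time and is no camera call; for the wrist camera it gives the pose at the moment of the call.
- order.hand_in(): hands the job in; it is judged then, once.
The state is a dict: "time": time; "joints": joint angles; "qvel": joint speeds; "joint_efforts": joint torques, N m; "tcp_pos": TCP position; "tcp_rot": TCP orientation; "wrist_force": force on the tool from outside, world axes, zero at the start; "torque": the same for the moment, N m; "gripper_width": finger opening in m; "gripper_force": force on a finger pad.
Only numpy, scipy, OpenCV 4.12 (cv2) and the standard library are available. Lean on these libraries where they do the work, as an engineer would, in place of code of your own. Each camera call takes 0.05 s, during which the arm holds its last target. There are 200 camera calls.

## Task

Take the blue adapter off its leaning peg on the drying stand and put it upright into the rotor bucket straight opposite the blue adapter that is already loaded, so that the rotor is balanced. The rubber cushion in each bucket sits at its own unknown height: lower the adapter gently until you feel it rest on the cushion, without pressing hard, and only then let go, never dropping it. Leave the orange adapter, the loaded adapter, the bottle, the beaker and the tip box where they are.

Things in the scene. Friction and masses are not known exactly. Their poses are not given: they have to be found in the camera images.
- adapter: The blue adapter to move: plastic sleeve open at both ends, 50 mm outside diameter, 28 mm bore, 100 mm long, 0.14 to 0.28 kg. Origin at the centre of its lower end, z axis along the sleeve to its upper end. At first it hangs on one of the stand's two pegs (which one varies), leaning 30 degrees (+-4), with 2 mm play round the peg; only a pull along the peg, 70 mm or more, frees it.
- partner: Blue adapter of the same size and axes, standing upright in one of the four rotor buckets (which one varies), its top 112 mm above the table. It stays there.
- spare: Orange adapter of the same size, hung on the other peg of the drying stand. It stays there.
- stand: White drying stand with steel rods, fixed: base 170 x 340 x 12 mm, origin at the centre of its underside. Two round pegs, 24 mm in diameter, at y = +70 and -70 mm, lean 30 degrees from vertical towards its -x side, roughly towards the robot's left, where the rotor is. Adapters rest on collars at x = 18, z = 55 mm; each peg runs 67 mm past its collar, inside the adapter.
- shelf (a point): Middle of the front rod of the drying stand's fixed wire shelf, 255 mm above the table. The shelf's 8 mm rods reach 160 mm to either side of it along the stand's y and 75 mm back along its +x, over the pegs; 10 mm posts at the two back corners. It keeps the hand from coming straight down on the adapters: come along the lean of the pegs.
- rotor: Four-place swing-out rotor on its bench cradle, fixed, does not turn. Origin at the centre of its underside, on the table; z up. Four aluminium buckets round a dark hub (90 mm high), on its +x, +y, -x and -y sides, centres 85 mm from the middle; bucket outside diameter 68 mm, bore 56 mm, rim 72 mm and floor 12 mm above the table.
- bucket_1 (a point): Centre of the mouth of the rotor bucket on the rotor's +x side, at rim height (72 mm above the table). Straight across the hub is bucket_3.
- bucket_2 (a point): Centre of the mouth of the rotor bucket on the rotor's +y side, at rim height (72 mm above the table). Straight across the hub is bucket_4.
- bucket_3 (a point): Centre of the mouth of the rotor bucket on the rotor's -x side, at rim height (72 mm above the table). Straight across the hub is bucket_1.
- bucket_4 (a point): Centre of the mouth of the rotor bucket on the rotor's -y side, at rim height (72 mm above the table). Straight across the hub is bucket_2.
- cushion_a: Foot of the black rubber cushion in one of the three empty buckets (which one varies); origin at the centre of that bucket's floor. The cushion's top, 51 mm across, is anywhere from 6 to 34 mm above this origin, unknown beforehand. It gives about 1 mm per 5 N. An adapter resting on it has its upper end 45 to 75 mm above the bucket rim.
- cushion_b: Foot of the black rubber cushion in one of the three empty buckets (which one varies); origin at the centre of that bucket's floor. The cushion's top, 51 mm across, is anywhere from 6 to 34 mm above this origin, unknown beforehand. It gives about 1 mm per 5 N. An adapter resting on it has its upper end 45 to 75 mm above the bucket rim.
- cushion_c: Foot of the black rubber cushion in one of the three empty buckets (which one varies); origin at the centre of that bucket's floor. The cushion's top, 51 mm across, is anywhere from 6 to 34 mm above this origin, unknown beforehand. It gives about 1 mm per 5 N. An adapter resting on it has its upper end 45 to 75 mm above the bucket rim.
- bottle: Amber bottle, 70 mm in diameter, 160 mm tall, a bystander; origin at the centre of its underside.
- beaker: White beaker, 80 mm in diameter, 100 mm tall, a bystander; origin at the centre of its underside.
- tipbox: Green pipette-tip box, 85 x 120 x 60 mm, a bystander; origin at the centre of its underside.
There are look-alikes about, which are no part of the job. Leave any brown or pink look-alike of the partner alone.

How it is judged:
By the outcome, as a careful person would: the job done as asked, in the order asked, and still so for the second after the job is handed in, with the robot touching nothing.
It also fails if it takes over 51 s, if anything falls off the work surface, if the arm or the gripper's body presses on something with over 40 N, if the wrist force passes 120 N, or if a joint passes its speed limit or range.

## Working session

There is one attempt and no reset: what is moved stays moved. The work goes in short steps, Python scripts to look and compute and a tool call to move; the robot and the scene stay as the last step left them, time stands still between calls to the robot, and variables do not carry over. Pictures are saved under pics/ and viewed, at most 10 in all, crops included, and the job is handed in when it is done.

Besides the shell and the picture viewer there is one more tool, called after "Call:" as name(argument=value, ...) on one line, values as JSON. play_rows: Moves the arm, as the interface text tells. Its arguments: {"type":"object","properties":{"commands":{"type":"array","items":{"type":"array","items":{"type":"array","items":{"type":"number"}}}},"force":{"type":"number"}},"required":["commands"]}

```bash
mkdir -p pics; ls
python3 - <<'E'
from bench import robot, eyes
import cv2,numpy as np
s=robot.read_state();print(s)
for n in("scene","top","wrist"):
    cv2.imwrite(f"pics/{n}0.png",eyes.capture(n)); c=eyes.camera_info(n);print(n,c["fx"],c["cx"],c["cy"],np.round(c["R"],3).tolist(),np.round(c["t"],3).tolist())
E
```

```text
pics
{'time': 0.0, 'joints': array([ 1.19937866e+00,  4.80815483e-01,  1.59687196e+00, -2.53736402e-07,
        1.06510686e+00, -4.66354651e-02]), 'qvel': array([ 0.00140434,  0.00115559, -0.00056185,  0.00094942, -0.00150473,
       -0.0003673 ]), 'joint_efforts': array([-3.69019563e-05, -9.50639391e+01, -4.30184269e+01,  1.07549497e-04,
        1.26072258e-02,  1.93321063e-05]), 'tcp_pos': array([0.20726823, 0.61563144, 0.23068372]), 'tcp_rot': array([-3.14039230e+00, -5.57976400e-05,  2.81681054e+00]), 'wrist_force': array([0.35765837, 0.48360691, 0.60044461]), 'torque': array([-0.02368161, -0.00370495,  0.04803905]), 'gripper_force': 0.0, 'gripper_width': 0.08561601930708598}
scene 462.40344235641476 286.3302145416908 212.1878571401388 [[0.837, 0.547, 0.004], [0.303, -0.457, -0.836], [-0.455, 0.701, -0.549]] [-0.54, 0.007, 1.66]
top 500.5770883389622 282.2765650720642 211.02532501056658 [[-0.021, -1.0, 0.007], [-0.993, 0.02, -0.113], [0.113, -0.009, -0.994]] [0.13, 0.597, 1.424]
wrist 308.99899250199877 280.7308839713689 209.20133908710028 [[0.319, 0.948, -0.0], [0.912, -0.307, 0.271], [0.257, -0.087, -0.962]] [-0.65, -0.036, 0.379]
```

View pics/scene0.png

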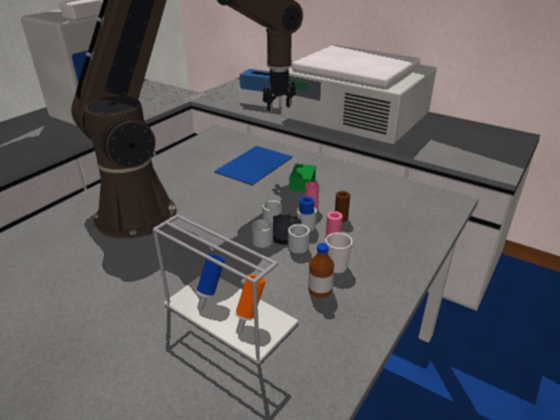

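View pics/top0.png

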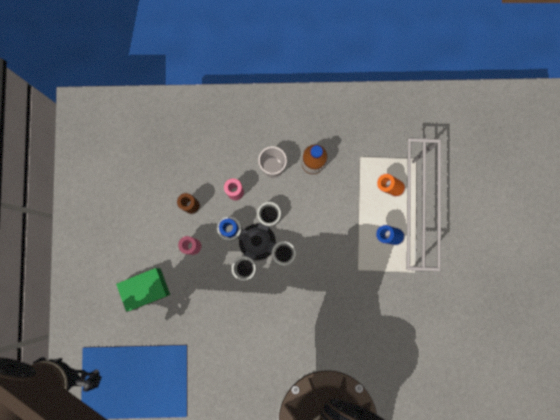

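The pictures show the following:
- **Rotor:** the hub is at top (257,241), with the loaded blue partner at (228,228). The bucket opposite it is at (284,253).
- **Stand:** the blue adapter to move is at top (387,234) and scene (210,275). The orange one is farther from the robot, and the shelf rods are on the right.

Next I'll zoom in.

```bash
cat > h.py <<'E'
import cv2,numpy as np
from bench import robot,eyes
def cam(n):
    c=eyes.camera_info(n);R=np.array(c["R"]);t=np.array(c["t"]);K=np.array([[c["fx"],0,c["cx"]],[0,c["fy"],c["cy"]],[0,0,1]]);return K,R,t
def ray(c,p):
    K,R,t=c;d=R.T@np.linalg.inv(K)@[p[0],p[1],1];return -R.T@t,d/np.linalg.norm(d)
def plane(c,p,z):
    o,d=ray(c,p);return o+d*(z-o[2])/d[2]
def tri(*cp):
    A=np.zeros((3,3));b=np.zeros(3)
    for c,p in cp:
        o,d=ray(c,p);M=np.eye(3)-np.outer(d,d);A+=M;b+=M@o
    x=np.linalg.solve(A,b)
    return x,[np.linalg.norm(np.cross(x-ray(c,p)[0],ray(c,p)[1])) for c,p in cp]
def proj(c,X):
    K,R,t=c;q=K@(R@X+t);return q[:2]/q[2]
def blobs(im,lo,hi,amin=60):
    m=cv2.inRange(cv2.cvtColor(im,cv2.COLOR_BGR2HSV),lo,hi)
    n,l,s,ce=cv2.connectedComponentsWithStats(m)
    return [(s[i],ce[i],l==i) for i in range(1,n) if s[i,4]>=amin]
E
python3 - <<'E'
import cv2,numpy as np
from h import *
a=cv2.imread("pics/top0.png");b=cv2.imread("pics/scene0.png")
cv2.imwrite("pics/c1.png",np.vstack([cv2.resize(a[130:280,200:460],None,fx=3,fy=2,interpolation=2)[:300],cv2.resize(b[200:350,150:410],None,fx=3,fy=2)]))
T=cam("top")
for n,p,z in[("hub",(257,241),.09),("partner",(228,228),.112),("b",(284,253),.072),("b",(268.5,213),.072),("b",(243,268),.072),("stand",(388,215),.012),("adapter top?",(383,233),.14)]:print(n,plane(T,p,z).round(3))
for im,n in((a,"top"),(b,"scene")):
    for s,ce,m in blobs(im,(105,150,50),(130,255,255)):print(n,s,ce.round(1))
E
```

```text
hub [0.511 0.19  0.09 ]
partner [0.547 0.268 0.112]
b [0.476 0.115 0.072]
b [0.59  0.157 0.072]
b [0.437 0.231 0.072]
stand [ 0.584 -0.195  0.012]
adapter top? [ 0.522 -0.151  0.14 ]
top [    0     0   560   101 45247] [274.4  40.4]
top [311 146  11  11  93] [316.2 151.1]
top [220 219  18  18 184] [227.9 227.3]
top [377 226  26  18 316] [389.6 234.9]
top [  82  346  104   72 6748] [137.1 381. ]
scene [ 73  52  13  29 212] [78.6 62.4]
scene [241  70  24  20 223] [251.3  80.9]
scene [ 215  146   76   38 1471] [252.9 164.6]
scene [300 197  14  17 216] [306.2 204.8]
scene [317 243  11  11  96] [322.3 247.8]
scene [  354   254   206   166 22319] [479.5 355.9]
scene [197 259  25  36 552] [208.9 277.6]
```

View pics/c1.png

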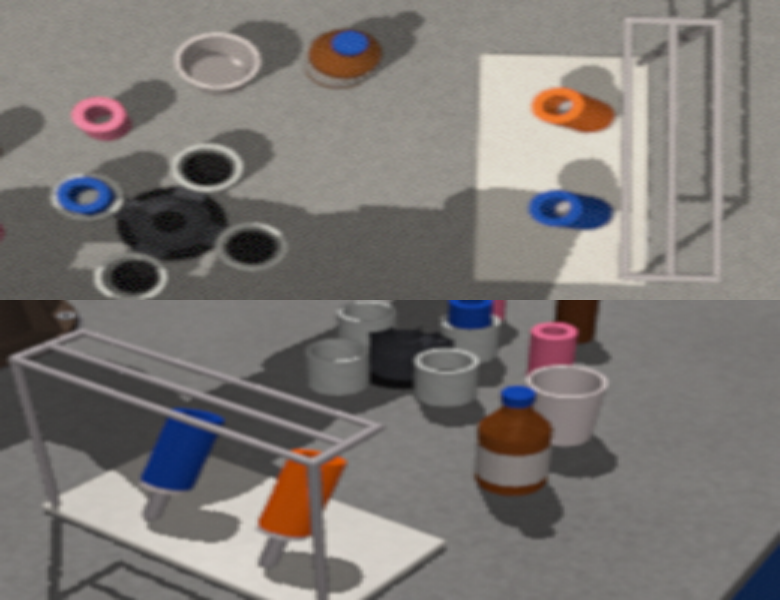

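The zoomed crop shows the adapter's upper ring centred near top pixel (385,234). The shelf's front rod is at column 409, well to the shelf side of it. I'll move over the rotor for a close look.

Call:
play_rows(commands=[[[8.5,2.7,-3.9,1.2,0,0,-6.5],[8.5,2.7,-3.9,1.2,0,0,-6.5],[8.5,2.7,-3.9,1.2,0,0,-6.5],[8.5,2.7,-3.9,1.2,0,0,-6.5],[8.5,2.7,-3.9,1.2,0,0,-6.5],[8.5,2.7,-3.9,1.2,0,0,-6.5],[8.5,2.7,-3.9,1.2,0,0,-6.5],[8.5,2.7,-3.9,1.2,0,0,-6.5]]])

```text
time: 0.95
tcp_pos: [0.424, 0.3022, 0.3278]
tcp_rot: [-3.142, 0.0, 1.905]
wrist_force: [0.7, 1.0, 0.3]
gripper_width: 0.085
gripper_force: 0.0
```

Call:
play_rows(commands=[[[8.5,2.7,-3.9,0.5,0,0,-6.5],[8.5,2.7,-3.9,0.5,0,0,-6.5],[8.5,2.3,-3.6,0.2,0,0,-6],[8.5,0,0,0,0,0,0],[8.5,0,0,0,0,0,0]]])

```text
time: 1.45
tcp_pos: [0.5006, 0.1891, 0.3391]
tcp_rot: [-3.141, -0.0, 1.576]
wrist_force: [0.0, 1.1, -0.5]
gripper_width: 0.0851
gripper_force: 0.0
```

Run:
```python
from h import *
import pickle
c=cam("wrist");im=eyes.capture("wrist");cv2.imwrite("pics/w1.png",im);pickle.dump(c,open("w1.pkl","wb"))
top=eyes.capture("top");cv2.imwrite("pics/top1.png",top);cv2.imwrite("pics/scene1.png",eyes.capture("scene"))
s=robot.read_state();print(s["time"],s["tcp_pos"],s["tcp_rot"],s["joints"])
```

```text
1.6 [0.4998004  0.19078711 0.33913282] [-3.14109960e+00 -8.38437023e-05  1.57928531e+00] [3.07829647e-01 2.20052960e-01 1.71596312e+00 2.41395246e-04
 1.20602299e+00 2.99254483e-01]
```

View pics/w1.png

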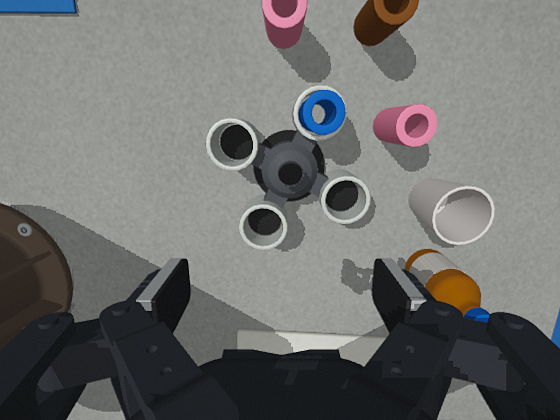

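The wrist view shows the rotor hub at (290,172), the partner at (321,112) and the opposite, empty bucket with its rim at (263,227). Next I'll measure the rims.

Run:
```python
from h import *
import pickle
c=pickle.load(open("w1.pkl","rb"));im=cv2.imread("pics/w1.png");T=cam("top")
def rims(im,seeds,thr,r):
    out=[]
    for x,y in seeds:
        m=np.zeros(im.shape[:2],np.uint8);cv2.circle(m,(x,y),r,255,-1)
        w=((im.min(2)>thr)&(m>0)).astype(np.uint8)
        n,l,s,ce=cv2.connectedComponentsWithStats(w);i=1+s[1:,4].argmax()
        p=np.argwhere(l==i)[:,::-1];h=cv2.convexHull(p.astype(np.int32))
        (e,ax,an)=cv2.fitEllipse(h);out.append(e);print(np.round(e,1),np.round(ax,1),s[i,4])
    return out
print("wrist");W=rims(im,[(263,227),(232,143),(345,200),(319,112)],175,32)
print("top");
t0=cv2.imread("pics/top0.png");print([int(t0[int(y),int(x)].min()) for x,y in[(230,150),(284,262),(269,205)]])
P=[plane(c,p,.072) for p in W];print(np.round(P,4));print("ctr",(P[0]+P[3])/2,(P[1]+P[2])/2,[np.linalg.norm(P[i]-P[j]) for i,j in((0,3),(1,2))])
Tt=rims(t0,[(284,253),(243,268),(268,213)],120,17)
for a,b in zip(W,Tt):print(tri((c,a),(T,b)))
```

```text
wrist
[262.5 226.6] [44.5 47.2] 442
[231.  143.8] [50.  52.5] 550
[345.1 199.4] [46.1 49.2] 475
[319.5 112.2] [52.1 54.8] 333
top
[133, 78, 96]
[[0.4757 0.1171 0.072 ]
 [0.4359 0.2307 0.072 ]
 [0.5891 0.1569 0.072 ]
 [0.5496 0.2705 0.072 ]]
ctr [0.512633   0.19382418 0.072     ] [0.51251828 0.19382239 0.072     ] [np.float64(0.1702997946160485), np.float64(0.16998944609215677)]
[288.8 244.2] [ 3.8 11.1] 28
[237.6 265.2] [19.9 25.8] 144
[265.9 211.4] [28.9 30.3] 319
(array([0.48803846, 0.10559728, 0.05242239]), [np.float64(0.014357266493621155), np.float64(0.01435726649362121)])
(array([0.44619571, 0.23778388, 0.14842773]), [np.float64(0.0026755200421301143), np.float64(0.0026755200421301425)])
(array([0.58912879, 0.16243021, 0.08914139]), [np.float64(0.003899049744888419), np.float64(0.00389904974488813)])
```

Call:
play_rows(commands=[[[8.5,0.5,-3,0.5,-7.5,0,0],[8.5,0.5,-3,0.5,-7.5,0,0],[8.5,0.5,-3,0,-7.5,0,0],[8.5,0.5,-3,0,-7.5,0,0],[8.5,0,-3,0,0,0,0],[8.5,0,0,0,0,0,0],[8.5,0,0,0,0,0,0]]])

```text
time: 2.3
tcp_pos: [0.5201, 0.0409, 0.3493]
tcp_rot: [-3.138, 0.523, 1.58]
wrist_force: [-0.3, 0.6, 0.1]
gripper_width: 0.0848
gripper_force: 0.0
```

Run:
```python
from h import *
import pickle
c=cam("wrist");im=eyes.capture("wrist");cv2.imwrite("pics/w2.png",im);pickle.dump(c,open("w2.pkl","wb"))
s=robot.read_state();print(s["time"],s["tcp_pos"],s["tcp_rot"],s["joints"])
```

```text
2.35 [0.5202785  0.04104785 0.34939815] [-3.13801084  0.52273885  1.57943308] [ 0.3575496   0.29984162  1.70449095 -0.49860956  1.36327626  0.51098494]
```

View pics/w2.png

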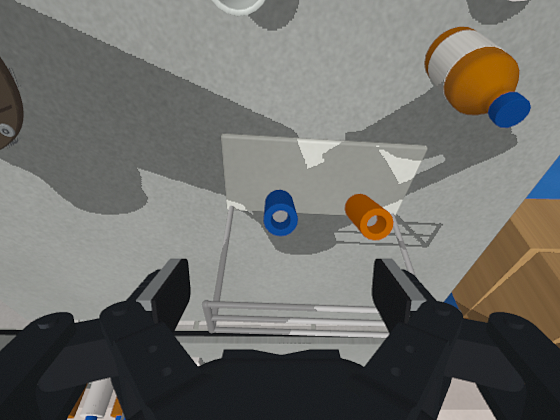

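The view shows the blue adapter with its upper ring around (281,216). The orange one is at (376,221) and the shelf rods are at rows 303–332, clear of the approach line. Now a second, nearer view.

Run:
```python
from h import *
import pickle
c=pickle.load(open("w2.pkl","rb"));T=cam("top")
print(tri((c,(281,217)),(T,(385,234.5))))
print("shelf rod ends",[plane(T,p,.255).round(3) for p in((409,140),(409,267.5))],[plane(c,p,.255).round(3) for p in((207,303),(380,303))])
print("base left edge",[plane(c,p,.012).round(3) for p in((223,135),(426,147))])
```

```text
(array([ 0.52005774, -0.15784734,  0.13298525]), [np.float64(0.0014014076114559299), np.float64(0.0014014076114559804)])
shelf rod ends [array([ 0.747, -0.202,  0.255]), array([ 0.429, -0.187,  0.255])] [array([ 0.43 , -0.184,  0.255]), array([ 0.644, -0.181,  0.255])]
base left edge [array([ 0.428, -0.098,  0.012]), array([ 0.758, -0.117,  0.012])]
```

Call:
play_rows(commands=[[[8.5,0,-3,-2,0,0,0],[8.5,0,-3,-2,0,0,0],[8.5,0,-2,-2,0,0,0],[8.5,0,0,0,0,0,0],[8.5,0,0,0,0,0,0]]])

```text
time: 2.85
tcp_pos: [0.5205, -0.0394, 0.2895]
tcp_rot: [-3.138, 0.523, 1.578]
wrist_force: [0.5, 0.1, 0.2]
gripper_width: 0.0853
gripper_force: 0.0
```

Run:
```python
from h import *
import pickle
c=cam("wrist");im=eyes.capture("wrist");cv2.imwrite("pics/w3.png",im);pickle.dump(c,open("w3.pkl","wb"))
s=robot.read_state();print(s["time"],s["tcp_pos"],s["tcp_rot"])
p=(proj(c,np.array([.52,-.148,.142]))).astype(int);print(p)
x,y=np.clip(p-[70,60],0,400)
a=cv2.resize(im[y:y+120,x:x+140],None,fx=5,fy=5,interpolation=0)
cv2.imwrite("pics/w3c.png",a[:600,:700]);print(x,y)
```

```text
2.9 [ 0.5209412  -0.03902623  0.28998111] [-3.13894005  0.52306217  1.57844431]
[279 206]
209 146
```

View pics/w3c.png

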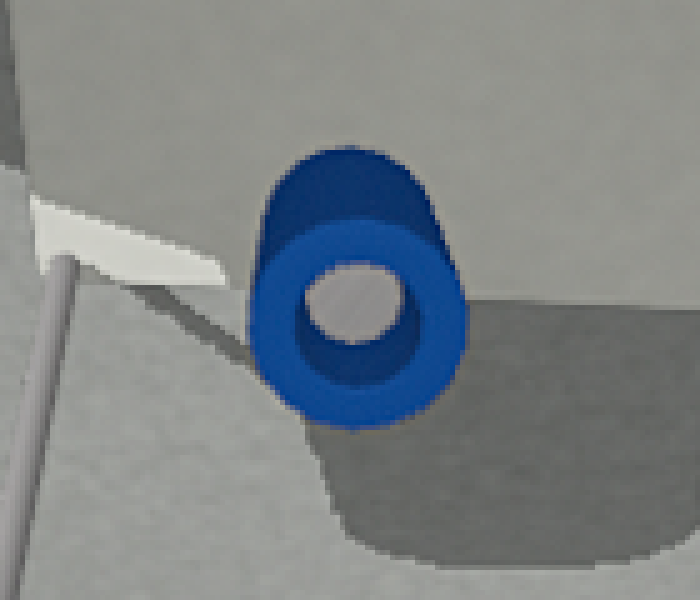

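The close view shows the bright face ring of the adapter centred at about (280.6,210.8) in full-image pixels, with the lower end at about (279,191.5).

Run:
```python
from h import *
import pickle
C={k:pickle.load(open(k+".pkl","rb")) for k in("w2","w3")};T=cam("top");obs=[];S=cam("scene")
for k,p in(("w2",(281,217)),("w3",(280.6,210.8))):
    im=cv2.imread(f"pics/{k}.png");hsv=cv2.cvtColor(im,cv2.COLOR_BGR2HSV)
    b=[x for x in blobs(im,(100,150,40),(130,255,255)) if abs(x[1]-p).max()<30][0];m=b[2]
    v=hsv[...,2];thr=cv2.threshold(v[m].reshape(-1,1),0,255,cv2.THRESH_OTSU)[0]
    f=(m&(v>thr)).astype(np.uint8);n,l,s,ce=cv2.connectedComponentsWithStats(f);i=1+s[1:,4].argmax()
    h=cv2.convexHull(np.argwhere(l==i)[:,::-1].astype(np.int32));e=cv2.fitEllipse(h)
    hb=cv2.boundingRect(m.astype(np.uint8));print(k,thr,np.round(e[0],1),np.round(e[1],1),"bbox",hb)
    obs.append((C[k],e[0]));
    K,R,t=C[k];dep=K[0,0]*.05/(max(e[1])+1);o,d=ray(C[k],e[0]);print("by size",o+d*dep/(R[2]@d))
print("w2,w3",tri(*obs));U,r=tri(*obs,(T,(385.2,234.5)));print("all",U,r)
U,r=tri(obs[1],(T,(385.2,234.5)));print("w3+top",U,r)
o,d=ray(C["w3"],(279,191.5))
for U in(U,tri(*obs)[0]):
    w=o-U;B=d@w;D=B*B-(w@w-.01)
    if D>0:
        L=o+d*(-B+D**.5);a=(U-L)/.1;print("L",L,"axis",a,"lean",np.degrees(np.arccos(a[2])))
    else:print("D<0",D)
```

```text
w2 123.0 [280.2 219.3] [32.1 33.5] bbox (264, 190, 34, 46)
by size [ 0.52032463 -0.15876607  0.1369099 ]
w3 123.0 [280.2 210.2] [41.6 43.3] bbox (259, 176, 43, 56)
by size [ 0.52038947 -0.15892084  0.13652754]
w2,w3 (array([ 0.52035481, -0.15462549,  0.14069285]), [np.float64(3.5537640749398535e-05), np.float64(3.553764074919008e-05)])
all [ 0.51968296 -0.15730071  0.13807812] [np.float64(0.0006522485013291049), np.float64(0.0007069722353330791), np.float64(0.001354036092113674)]
w3+top [ 0.51936676 -0.15730964  0.13793366] [np.float64(0.0010291039882625735), np.float64(0.001029103988262335)]
L [ 0.51855574 -0.20792195  0.05169135] axis [0.0081102  0.50612309 0.86242312] lean 30.410250334342937
L [ 0.518572   -0.20533439  0.05452192] axis [0.01782808 0.507089   0.86170929] lean 30.490952622461926
```

Call:
play_rows(commands=[[[8.5,0,-3,-3,-0.4,0,-3.2],[8.5,0,-3,-3,0,0,0],[8.5,0,-2.8,-4,0,0,0],[8.5,0,0,0,0,0,0],[8.5,0,0,0,0,0,0]]])

```text
time: 3.4
tcp_pos: [0.5209, -0.1275, 0.1895]
tcp_rot: [-3.138, 0.531, 1.523]
wrist_force: [-0.8, 0.3, 0.2]
gripper_width: 0.085
gripper_force: 0.0
```

Run:
```python
from h import *
from scipy.spatial.transform import Rotation as Ro
c=cam("wrist");im=eyes.capture("wrist");cv2.imwrite("pics/w4.png",im)
s=robot.read_state();print(s["time"],s["tcp_pos"]);R=Ro.from_euler("xyz",s["tcp_rot"]).as_matrix();print(R.round(3))
for b in blobs(im,(100,150,40),(130,255,255)):print(b[0],b[1])
hsv=cv2.cvtColor(im,cv2.COLOR_BGR2HSV);f=(cv2.inRange(hsv,(100,150,124),(130,255,255)))
n,l,st,ce=cv2.connectedComponentsWithStats(f);i=1+st[1:,4].argmax();print(st[i])
e=cv2.fitEllipse(cv2.convexHull(np.argwhere(l==i)[:,::-1].astype(np.int32)));print(e)
K,Rc,t=c;o,d=ray(c,e[0]);dep=K[0,0]*.05/(max(e[1])+1);U=o+d*dep/(Rc[2]@d);print("U size",U,"in tool",R.T@(U-s["tcp_pos"]))
import pickle;c3=pickle.load(open("w3.pkl","rb"))
U,r=tri((c,e[0]),(c3,(280.2,210.2)),(cam("top"),(385.2,234.5)));print("U tri",U,r,"in tool",R.T@(U-s["tcp_pos"]))
```

```text
3.45 [ 0.52151087 -0.12710836  0.19029894]
[[ 0.042  0.999 -0.026]
 [ 0.862 -0.049 -0.505]
 [-0.506 -0.002 -0.863]]
[ 247  170   71   89 4218] [281.98601233 215.96799431]
[ 247  191   71   68 2431]
((281.97821044921875, 224.5404815673828), (67.18193817138672, 70.99803161621094), 91.07547760009766)
U size [ 0.52038107 -0.15785645  0.13742218] in tool [0.00021585 0.00048025 0.06117512]
U tri [ 0.51973365 -0.15741878  0.13777082] [np.float64(0.0006676156837205742), np.float64(0.0007282388627770931), np.float64(0.0013899910114959768)] in tool [ 0.0003895  -0.00018859  0.06067039]
```

View pics/w4.png

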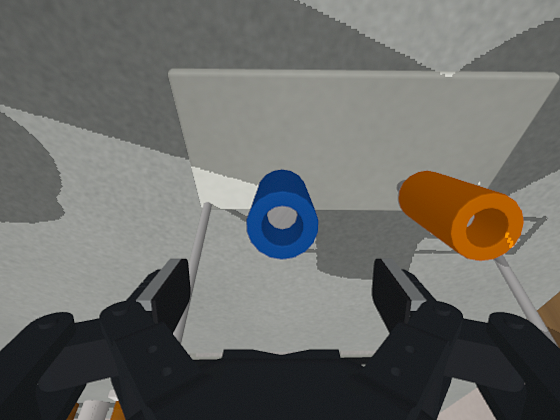

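The view shows the adapter centred between the fingers at (282,225), with the orange one clear at (486,227). Going in along the lean.

Call:
play_rows(commands=[[[8.5,-0.05,-0.99,-1.7,0,0,0],[8.5,-0.05,-0.99,-1.7,0,0,0],[8.5,-0.05,-0.99,-1.7,0,0,0],[8.5,-0.05,-0.99,-1.7,0,0,0],[8.5,-0.05,-0.99,-1.7,0,0,0],[8.5,0,0,0,0,0,0]]], force=60)

```text
time: 4.05
tcp_pos: [0.5185, -0.1771, 0.1043]
tcp_rot: [-3.138, 0.531, 1.523]
wrist_force: [0.4, 0.0, 0.8]
gripper_width: 0.0853
gripper_force: 0.0
```

Call:
play_rows(commands=[[[4.5,0,0,0,0,0,0],[4.5,0,0,0,0,0,0],[4.5,0,0,0,0,0,0],[4.5,0,0,0,0,0,0],[4.5,0,0,0,0,0,0],[4.5,0,0,0,0,0,0],[4.5,0,0,0,0,0,0],[4.5,0,0,0,0,0,0]]], force=60)

```text
time: 4.85
tcp_pos: [0.519, -0.1769, 0.106]
tcp_rot: [-3.141, 0.531, 1.522]
wrist_force: [-2.3, 8.3, 15.6]
gripper_width: 0.0491
gripper_force: 59.0
```

Call:
play_rows(commands=[[[4.5,0.02,0.4,0.69,0,0,0],[4.5,0.02,0.5,0.86,0,0,0],[4.5,0.03,0.6,1.03,0,0,0],[4.5,0.03,0.6,1.03,0,0,0]]])

```text
time: 5.25
tcp_pos: [0.5191, -0.1558, 0.1416]
tcp_rot: [-3.138, 0.53, 1.523]
wrist_force: [2.0, -3.1, -3.6]
gripper_width: 0.0496
gripper_force: 62.6
```

Call:
play_rows(commands=[[[4.5,0.04,0.8,1.37,0,0,0],[4.5,0.04,0.8,1.37,0,0,0],[4.5,0.04,0.8,1.37,0,0,0],[4.5,0.04,0.8,1.37,0,0,0],[4.5,0.04,0.8,1.37,0,0,0],[4.5,0,0,0,0,0,0]]])

```text
time: 5.85
tcp_pos: [0.5218, -0.1151, 0.2109]
tcp_rot: [-3.141, 0.53, 1.522]
wrist_force: [-0.5, 0.2, -2.8]
gripper_width: 0.049
gripper_force: 63.1
```

Run:
```python
from h import *
im=eyes.capture("wrist");cv2.imwrite("pics/w5.png",im)
sc=eyes.capture("scene")[180:380,130:410]
cv2.imwrite("pics/w5b.png",np.hstack([cv2.resize(im,(400,300)),cv2.resize(sc,(400,300))]))
s=robot.read_state();print(s["time"],s["tcp_pos"],s["tcp_rot"],s["wrist_force"],s["gripper_width"],s["gripper_force"],s["joints"])
```

```text
5.95 [ 0.52088667 -0.11604386  0.2091627 ] [-3.13851074  0.53016862  1.52291818] [ 0.30310095  0.01996968 -2.3672548 ] 0.04949358600676798 63.07308375835419 [ 0.07753256  0.41338369  1.93198726 -0.64743416  0.98122705  0.54486654]
```

View pics/w5b.png

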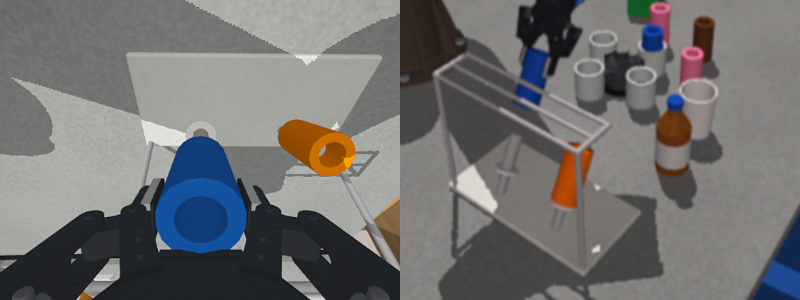

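The blue adapter is off its peg and held between the fingers, and the orange one is untouched. Next I'll bring it upright over the bucket.

Call:
play_rows(commands=[[[4.5,0,1.5,2.3,0,0,0],[4.5,-0.5,2.8,1.5,0,0,0],[4.5,-0.8,3.8,0.3,7.6,-0.4,0],[4.5,-0.8,3.8,0,7.6,-0.4,0],[4.5,-0.8,3.8,0,7.6,-0.4,0],[4.5,-0.8,3.8,0,7.6,-0.4,0],[4.5,-0.8,3.8,0,0,0,-7.6],[4.5,0,0,0,0,0,-7.6]]])

```text
time: 6.75
tcp_pos: [0.4746, 0.1181, 0.2494]
tcp_rot: [-3.138, -0.001, 1.253]
wrist_force: [-0.0, -0.3, -2.9]
gripper_width: 0.0493
gripper_force: 63.4
```

Call:
play_rows(commands=[[[4.5,0,0,0,0,0,-7.6],[4.5,0,0,0,0,0,0],[4.5,0,0,0,0,0,0],[4.5,0,0,0,0,0,0]]])

```text
time: 7.15
tcp_pos: [0.4758, 0.1161, 0.2496]
tcp_rot: [-3.14, -0.0, 1.128]
wrist_force: [-0.7, -0.9, -2.9]
gripper_width: 0.0496
gripper_force: 63.4
```

Run:
```python
from h import *
from scipy.spatial.transform import Rotation as Ro
c=cam("wrist");im=eyes.capture("wrist");cv2.imwrite("pics/w6.png",im);sc=eyes.capture("scene");cv2.imwrite("pics/sc6.png",sc);cv2.imwrite("pics/top6.png",eyes.capture("top"))
s=robot.read_state();print(s["time"],s["tcp_pos"],s["wrist_force"],s["torque"],s["gripper_width"]);R=Ro.from_euler("xyz",s["tcp_rot"]).as_matrix();print(R.round(4))
print((np.array([.4757,.1171])-s["tcp_pos"][:2])*100)
f=cv2.inRange(cv2.cvtColor(im,cv2.COLOR_BGR2HSV),(100,150,40),(130,255,255))
for b in blobs(im,(100,150,40),(130,255,255)):print(b[0],b[1])
z=cv2.resize(sc[120:300,180:380],(500,450))
cv2.imwrite("pics/v6.png",np.hstack([cv2.resize(im,(300,225)),np.zeros((225,2,3),np.uint8),z[:225]*0][:2]) if 0 else np.hstack([cv2.resize(im,(390,450)),cv2.resize(z,(400,450))]))
```

```text
7.3 [0.4759174  0.11618877 0.24979306] [-0.09445043 -0.81426091 -3.04880021] [ 0.02701882 -0.00418757 -0.04476684] 0.049784010410734
[[ 4.304e-01  9.026e-01 -1.200e-03]
 [ 9.026e-01 -4.304e-01  1.200e-03]
 [ 6.000e-04 -1.600e-03 -1.000e+00]]
[-0.02174038  0.09112266]
[ 253    0   59   41 1890] [282.07037037  17.28888889]
[  216   190   130   165 15629] [280.74118626 280.42133214]
```

View pics/v6.png

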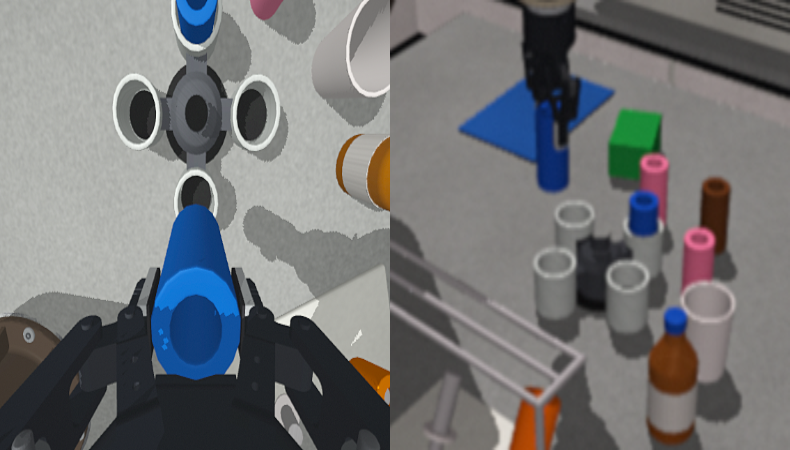

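The adapter hangs upright over the bucket, with the partner straight across the hub. Before lowering I'll check the lower end's position against an ideal upright grasp.

Run:
```python
from h import *
from scipy.spatial.transform import Rotation as Ro
c=cam("wrist");s=robot.read_state();P=s["tcp_pos"];R=Ro.from_euler("xyz",s["tcp_rot"]).as_matrix()
th=np.linspace(0,2*np.pi,200)
def circ(c,h,tilt=0,ty=0):
    q=np.stack([.025*np.cos(th),.025*np.sin(th),th*0+h],1)
    M=Ro.from_euler("xy",[ty,tilt],degrees=True).as_matrix();q=(q-[0,0,-.019])@M.T+[0,0,-.019]
    return np.array([proj(c,P+R@x) for x in q])
for tl in(-3,0,3):
  for dz in(-.003,0,.003):
    lo=circ(c,.062+dz,tl);up=circ(c,-.038+dz,tl);print(tl,dz,"lower top row",lo[:,1].min().round(1),"cols",lo[:,0].min().round(1),lo[:,0].max().round(1),"upper cols",up[:,0].min().round(1),up[:,0].max().round(1),"upper rows",up[:,1].min().round(1),up[:,1].max().round(1))
im=cv2.imread("pics/w6.png");m=[b for b in blobs(im,(100,150,40),(130,255,255)) if b[0][4]>9000][0][2]
for r in(192,200,210,220,240,270,300,320):
    x=np.where(m[r])[0];print(r,x.min(),x.max(),(x.min()+x.max())/2)
sc=cv2.imread("pics/sc6.png");S=cam("scene");ax=[proj(S,P+R@np.array([0,0,h])) for h in(-.038,.062)];print("scene axis pred",ax)
for b in blobs(sc,(105,150,40),(130,255,255)):
    if abs(b[1]-ax[1]).max()<40:
        print(b[0],b[1])
        for r in range(b[0][1],b[0][1]+b[0][3],4):
            x=np.where(b[2][r])[0];print(r,x.min(),x.max(),end="; ")
```

```text
-3 -0.003 lower top row 196.4 cols 244.5 316.5 upper cols 214.1 346.3 upper rows 246.2 365.9
-3 0 lower top row 195.6 cols 244.9 316.0 upper cols 215.7 344.7 upper rows 243.5 360.6
-3 0.003 lower top row 194.8 cols 245.4 315.5 upper cols 217.3 343.2 upper rows 240.9 355.6
0 -0.003 lower top row 190.8 cols 244.3 316.7 upper cols 214.2 346.2 upper rows 250.6 365.9
0 0 lower top row 189.8 cols 244.8 316.2 upper cols 215.8 344.6 upper rows 247.3 360.4
0 0.003 lower top row 188.9 cols 245.2 315.7 upper cols 217.4 343.1 upper rows 244.2 355.1
3 -0.003 lower top row 185.2 cols 244.1 316.9 upper cols 214.4 346.0 upper rows 255.1 365.7
3 0 lower top row 184.1 cols 244.5 316.4 upper cols 215.9 344.5 upper rows 251.3 359.9
3 0.003 lower top row 183.1 cols 245.0 315.9 upper cols 217.4 343.0 upper rows 247.7 354.4
192 267 291 279.0
200 256 305 280.5
210 249 312 280.5
220 245 316 280.5
240 237 324 280.5
270 225 336 280.5
300 217 345 281.0
320 219 343 281.0
scene axis pred [array([260.32742743, 164.19216628]), array([261.17629624, 193.20482125])]
[ 215  152   54   44 1077] [246.37418756 172.76787372]
152 246 248; 156 239 250; 160 233 259; 164 226 261; 168 219 261; 172 216 260; 176 228 260; 180 240 268; 184 252 268; 188 254 268; 192 254 268; [269 152  22  20 183] [278.61202186 159.95628415]
152 274 277; 156 274 290; 160 274 286; 164 273 280; 168 269 274;
```

Call:
play_rows(commands=[[[4.5,0,0.1,-1.5,0,0,0],[4.5,0,0,-2.5,0,0,0],[4.5,0,0,-2.5,0,0,0],[4.5,0,0,-2,0,0,0],[4.5,0,0,-1.4,0,0,0],[4.5,0,0,0,0,0,0],[4.5,0,0,0,0,0,0]]])

```text
time: 8.0
tcp_pos: [0.476, 0.1173, 0.1511]
tcp_rot: [-3.14, -0.001, 1.125]
wrist_force: [0.3, 0.7, -2.1]
gripper_width: 0.0494
gripper_force: 63.4
```

Run:
```python
from h import *
import pickle
C=np.array([.4757,.1171])
c=pickle.load(open("w1.pkl","rb"));im=cv2.imread("pics/w1.png")
m=np.zeros(im.shape[:2],np.uint8);cv2.circle(m,(263,227),20,255,-1)
print(im[205:250:2,263].max(1).tolist())
d_=((im.max(2)<55)&(m>0)).astype(np.uint8);n,l,st,ce=cv2.connectedComponentsWithStats(d_);i=1+st[1:,4].argmax();print(st[i])
pts=np.argwhere(l==i)[:,::-1]
o,_=ray(c,(263,227));u=C-o[:2];u/=np.linalg.norm(u)
g=np.array([plane(c,p,.04) for p in pts]);far=pts[np.argsort(-(g[:,:2]@u))[:6]];print(far.tolist())
for p in far:
    o,d=ray(c,p);w=o[:2]-C;r=.0255
    a=d[:2]@d[:2];b=w@d[:2];k=w@w-r*r;D=b*b-a*k
    if D>0:print("cushion z",(o+d*(-b+D**.5)/a)[2])
s=robot.read_state();print(s["time"],s["tcp_pos"],s["wrist_force"])
```

```text
[224, 188, 11, 26, 29, 28, 38, 44, 42, 39, 39, 41, 39, 38, 38, 103, 134, 137, 138, 139, 144, 211, 181]
[248 209  33  26 659]
[[261, 234], [263, 234], [264, 234], [259, 233], [265, 234], [260, 233]]
cushion z 0.03424615105136991
cushion z 0.033143053105417764
cushion z 0.032957272297863105
cushion z 0.0321077303423723
cushion z 0.03302314156522901
cushion z 0.030897647098232395
8.0 [0.47603493 0.11734398 0.1511242 ] [ 0.32101404  0.66261189 -2.12465059]
```

Call:
play_rows(commands=[[[4.5,0,0,-0.8,0,0,0],[4.5,0,0,-0.8,0,0,0],[4.5,0,0,-0.8,0,0,0],[4.5,0,0,-0.8,0,0,0],[4.5,0,0,0,0,0,0]]])

```text
time: 8.5
tcp_pos: [0.4754, 0.1172, 0.1178]
tcp_rot: [-3.139, 0.0, 1.125]
wrist_force: [-0.1, -1.8, -3.9]
gripper_width: 0.0494
gripper_force: 64.3
```

Call:
play_rows(commands=[[[4.5,0,0,-0.4,0,0,0],[4.5,0,0,-0.4,0,0,0],[4.5,0,0,-0.3,0,0,0],[4.5,0,0,0,0,0,0],[4.5,0,0,0,0,0,0]]])

```text
time: 9.0
tcp_pos: [0.4758, 0.1174, 0.1078]
tcp_rot: [-3.14, -0.001, 1.125]
wrist_force: [-0.5, -2.6, -4.4]
gripper_width: 0.0495
gripper_force: 64.2
```

Call:
play_rows(commands=[[[4.5,0,-0.1,0,0,0,0],[4.5,0,0,0,0,0,0],[4.5,0,0,0,0,0,0]]])

```text
time: 9.3
tcp_pos: [0.4762, 0.1165, 0.1081]
tcp_rot: [-3.14, -0.001, 1.125]
wrist_force: [-0.0, 0.1, -2.7]
gripper_width: 0.0492
gripper_force: 64.3
```

Run:
```python
from h import *
im=eyes.capture("wrist");cv2.imwrite("pics/w7.png",im)
s=robot.read_state();print(s["time"],s["tcp_pos"],s["wrist_force"],s["torque"])
```

```text
9.35 [0.47611828 0.11648194 0.10804303] [ 0.3434577  -0.21745881 -2.26178997] [-0.03328212  0.03308523  0.0287143 ]
```

View pics/w7.png

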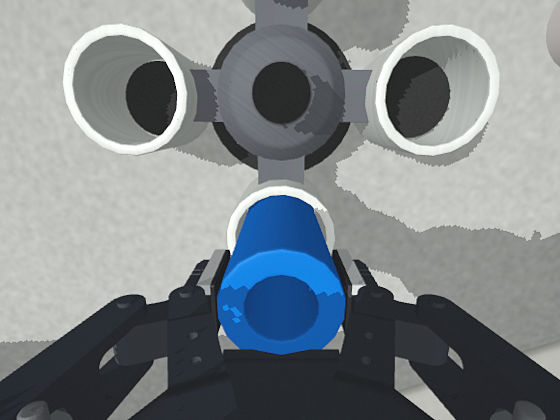

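The adapter is inside the bucket mouth. A slight side touch went away after shifting −1 mm in y. I'll centre a bit more and descend gently.

Call:
play_rows(commands=[[[4.5,0,-0.1,-0.1,0,0,0],[4.5,0,0,-0.1,0,0,0],[4.5,0,0,0,0,0,0]]])

```text
time: 9.65
tcp_pos: [0.4758, 0.1153, 0.1058]
tcp_rot: [-3.14, -0.001, 1.125]
wrist_force: [-1.2, 0.3, -3.2]
gripper_width: 0.0492
gripper_force: 64.3
```

Call:
play_rows(commands=[[[4.5,0,0,-0.1,0,0,0],[4.5,0,0,-0.1,0,0,0],[4.5,0,0,0,0,0,0],[4.5,0,0,0,0,0,0]]])

```text
time: 10.05
tcp_pos: [0.4759, 0.1154, 0.1039]
tcp_rot: [-3.14, -0.001, 1.125]
wrist_force: [0.1, 0.5, -2.7]
gripper_width: 0.0494
gripper_force: 64.3
```

Call:
play_rows(commands=[[[4.5,0,0,-0.1,0,0,0],[4.5,0,0,-0.1,0,0,0],[4.5,0,0,0,0,0,0],[4.5,0,0,0,0,0,0]]])

```text
time: 10.45
tcp_pos: [0.4759, 0.1154, 0.1018]
tcp_rot: [-3.14, -0.001, 1.125]
wrist_force: [-0.7, -0.1, -2.6]
gripper_width: 0.0494
gripper_force: 64.3
```

Call:
play_rows(commands=[[[4.5,0,0,-0.1,0,0,0],[4.5,0,0,-0.1,0,0,0],[4.5,0,0,0,0,0,0],[4.5,0,0,0,0,0,0]]])

```text
time: 10.85
tcp_pos: [0.4759, 0.1154, 0.0999]
tcp_rot: [-3.14, -0.001, 1.125]
wrist_force: [0.3, -0.7, -2.1]
gripper_width: 0.0493
gripper_force: 64.3
```

Call:
play_rows(commands=[[[4.5,0,0,-0.1,0,0,0],[4.5,0,0,-0.1,0,0,0],[4.5,0,0,0,0,0,0],[4.5,0,0,0,0,0,0]]])

```text
time: 11.25
tcp_pos: [0.4759, 0.1154, 0.0979]
tcp_rot: [-3.14, -0.001, 1.125]
wrist_force: [-0.3, -0.3, -2.4]
gripper_width: 0.0495
gripper_force: 64.3
```

Call:
play_rows(commands=[[[4.5,0,0,-0.1,0,0,0],[4.5,0,0,-0.1,0,0,0],[4.5,0,0,0,0,0,0],[4.5,0,0,0,0,0,0]]])

```text
time: 11.65
tcp_pos: [0.4759, 0.1154, 0.0959]
tcp_rot: [-3.14, -0.001, 1.125]
wrist_force: [0.3, 0.6, -3.0]
gripper_width: 0.0493
gripper_force: 64.3
```

Call:
play_rows(commands=[[[4.5,0,0,-0.1,0,0,0],[4.5,0,0,-0.1,0,0,0],[4.5,0,0,0,0,0,0],[4.5,0,0,0,0,0,0]]])

```text
time: 12.05
tcp_pos: [0.4759, 0.1154, 0.0938]
tcp_rot: [-3.14, -0.001, 1.125]
wrist_force: [-0.4, 0.6, -2.6]
gripper_width: 0.0497
gripper_force: 64.3
```

Call:
play_rows(commands=[[[4.5,0,0,-0.1,0,0,0],[4.5,0,0,-0.1,0,0,0],[4.5,0,0,0,0,0,0],[4.5,0,0,0,0,0,0]]])

```text
time: 12.45
tcp_pos: [0.476, 0.1154, 0.092]
tcp_rot: [-3.14, -0.001, 1.125]
wrist_force: [-0.6, -0.2, 5.3]
gripper_width: 0.0495
gripper_force: 64.8
```

Contact felt: about 8 N more upward force, with the lower end near z = 30 mm. I'll ease slightly and release.

Call:
play_rows(commands=[[[4.5,0,0,0.05,0,0,0],[4.5,0,0,0,0,0,0],[4.5,0,0,0,0,0,0]]], force=25)

```text
time: 12.75
tcp_pos: [0.476, 0.1154, 0.0924]
tcp_rot: [-3.14, -0.001, 1.125]
wrist_force: [-0.1, -0.0, 2.9]
gripper_width: 0.0494
gripper_force: 64.8
```

Call:
play_rows(commands=[[[5.3,0,0,0,0,0,0],[6,0,0,0,0,0,0],[7,0,0,0,0,0,0],[8,0,0,0,0,0,0],[8.5,0,0,0,0,0,0],[8.5,0,0,0,0,0,0],[8.5,0,0,0,0,0,0]]])

```text
time: 13.45
tcp_pos: [0.4759, 0.1154, 0.0924]
tcp_rot: [-3.14, -0.001, 1.125]
wrist_force: [-0.4, -0.8, -0.3]
gripper_width: 0.0853
gripper_force: 0.0
```

Released with no residual force. Retreating straight up and checking by numbers.

Call:
play_rows(commands=[[[8.5,0,0,1,0,0,0],[8.5,0,0,1.5,0,0,0],[8.5,0,0,2.5,0,0,0],[8.5,0,0,4,0,0,0],[8.5,0,0,4,0,0,0],[8.5,0,0,4,0,0,0],[8.5,0,0,4,0,0,0],[8.5,0,0,0,0,0,0]]])

```text
time: 14.25
tcp_pos: [0.4782, 0.1158, 0.3082]
tcp_rot: [3.136, -0.006, 1.125]
wrist_force: [1.4, -0.3, 0.2]
gripper_width: 0.0849
gripper_force: 0.0
```

Run:
```python
from h import *
for k in range(2): im=eyes.capture("wrist")
c=cam("wrist");cv2.imwrite("pics/w8.png",im);s=robot.read_state();print(s["time"],s["tcp_pos"],s["wrist_force"])
hsv=cv2.cvtColor(im,cv2.COLOR_BGR2HSV)
for b in blobs(im,(100,150,40),(130,255,255),300):
    m=b[2];v=hsv[...,2];thr=cv2.threshold(v[m].reshape(-1,1),0,255,cv2.THRESH_OTSU)[0]
    f=(m&(v>thr)).astype(np.uint8);n,l,st,ce=cv2.connectedComponentsWithStats(f);i=1+st[1:,4].argmax()
    e=cv2.fitEllipse(cv2.convexHull(np.argwhere(l==i)[:,::-1].astype(np.int32)))
    print(b[0],np.round(e[0],1),np.round(e[1],1),"at z .131",plane(c,e[0],.131).round(4),"at .112",plane(c,e[0],.112).round(4))
print("expect ring at",proj(c,np.array([.476,.116,.131])))
```

```text
14.35 [0.4761334  0.11542392 0.30378904] [-0.41774686  0.57423025 -0.41385452]
[ 255    0   50   55 2294] [278.8  14.1] [50.3 55.7] at z .131 [0.5454 0.2636 0.131 ] at .112 [0.5477 0.2687 0.112 ]
[ 256  159   47   55 1886] [278.9 190.5] [45.2 46.4] at z .131 [0.475  0.1169 0.131 ] at .112 [0.4731 0.1132 0.112 ]
expect ring at [280.11408376 190.82790875]
```

```bash
python3 -c "
from bench import order;print(order.hand_in())"
```

```text
the job is handed in; nothing more can be done
None
```

The blue adapter is off its peg and stands upright on the cushion in the bucket straight opposite the loaded one; I let go only after feeling contact at about 8 N, and I handed the job in at about 14 s.

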